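Index the reagent carousel and unlock the safety cap

TASK

Bring the bottle with the orange cap round to the red arrow by working the reagent carousel's index lever: full strokes to the stop without straining it, letting it spring back each time, and keeping off the turntable and the bottles themselves. When the bottle stands at the arrow and the lever is back, unlock its safety cap: press it down firmly and turn it anticlockwise about a quarter turn. Leave the bottle standing at the arrow with the loosened cap sitting on it, the other bottles untouched and the things around where they are.

Things in the scene. Friction and masses are not known exactly. Their poses are not given: they have to be found in the camera images.
- carousel: Reagent carousel, fixed on the table: white base plate, bottle turntable 300 mm across, ring of 12 ratchet teeth below its rim (to radius 170 mm), index lever. Origin: on the turntable's upright axis, at the work surface. Its own -x axis points from the axis to the working place (robot's side, red arrow on the base's front tongue); the lever is on its +y side.
- turntable: The turning part: deck upper side 48 mm above the work surface, 12 bottle places 30 degrees apart, 115 mm from the axis, between white walls 24 mm high. Origin on its axis at the work surface; turns about its z, clockwise only seen from above (a sprung backstop pawl stops it turning back). Its bearing is braked: it stays where the lever leaves it if not swung fast.
- working_place (a point): The place at the red arrow where bottles are opened: a point on the deck, 48 mm above the work surface, 115 mm from the turntable's axis towards the arrow. It is fixed to the base and does not turn. A bottle that stands here has its axis at this point, or up to about 8 mm past it clockwise.
- lever_grip (a point): Black upright handle of the index lever: a round post 18 mm thick, 45 to 150 mm above the work surface, with a 28 mm ball on top (top at 166 mm). The point is on the post's centre line, 125 mm above the work surface, 205 mm from the turntable's axis, and swings with the lever in a level arc about that axis. Nothing near it is higher than the bottles' caps (171 mm).
- index_lever (a joint): Lever angle, rad: 0 at rest (a spring brings it back), growing clockwise seen from above, that is pushed away from the robot, to a rubber stop at 0.576 (118 mm of handle travel). Moving it takes 3 to 12 N; 15 N is enough at the stop, 60 N is straining it. A stroke from rest to the stop turns the turntable one place; one that ends over 0.02 short, or starts over 0.03 from rest, may not.
- cap_centre (a point): Centre (half-way up) of the orange cap of the wanted bottle, on the bottle's axis: 109 mm above the bottle's foot and the deck. Cap: ribbed, the only orange one, 38 mm in diameter, 28 mm high, its lower edge 17 to 23 mm above the bottle's sloping shoulder. The bottle starts three or five strokes before the working place.
- safety_cap (a joint): Turn of the orange cap on its bottle, rad: 0 locked, growing anticlockwise seen from above, stop at 1.55. Push-and-turn: lugs block it until it is pressed down 4 mm against a spring (6 N at first, 14 N when clear of the lugs, bottoms at 5 mm, 16 N) and kept down through the first 1.0 rad; then it rises again by itself. Turned without pressing, the bottle merely spins in its place.
- wanted_bottle: The wanted bottle, with its cap: amber, paper label, round, 48 mm in diameter, 72 mm to the shoulder, 123 mm over the cap, about 0.24 kg, standing loose in one of the turntable's places. Origin at the centre of its foot, z up along its axis.
- bottle_b: Another bottle on the turntable, white with a blue cap: same size as the wanted one (48 mm across, 123 mm high over its 38 mm cap). Origin at the centre of its foot, z up.
- bottle_c: Another bottle on the turntable, amber with a white cap: same size as the wanted one (48 mm across, 123 mm high over its 38 mm cap). Origin at the centre of its foot, z up.
- bottle_d: Another bottle on the turntable, white with a green cap: same size as the wanted one (48 mm across, 123 mm high over its 38 mm cap). Origin at the centre of its foot, z up.
- bottle_e: Another bottle on the turntable, amber with a black cap: same size as the wanted one (48 mm across, 123 mm high over its 38 mm cap). Origin at the centre of its foot, z up.
- bottle_f: Another bottle on the turntable, white with a white cap: same size as the wanted one (48 mm across, 123 mm high over its 38 mm cap). Origin at the centre of its foot, z up.
- tip_box_blue: Bystander: blue pipette tip box, 120 x 84 x 73 mm, standing loose to the robot's left; origin at the centre of its underside.
- tip_box_yellow: Bystander: white and yellow pipette tip box, 120 x 84 x 73 mm, standing loose to the robot's left; origin at the centre of its underside.
- bench_timer: Bystander: white lab timer lying loose to the robot's left, 64 x 74 x 20 mm; origin at the centre of its underside.
- dish_stack: Bystander: stack of three clear culture dishes, 90 mm across, 44 mm high, standing loose to the robot's right; origin at the centre of its underside.
Mind the look-alikes: they are no part of the job. Leave any yellow look-alike of the wanted_bottle alone.

How it is judged:
On the way, in this order (a step that is already met when the one before it is completed fails the run):
1. the orange-capped bottle stands at the working place (within 15 mm of the arrow's line) with the lever back at rest and the cap still locked (horizontal distance between cap_centre and working_place below 0.015 m and value of joint index_lever below 0.06 rad and value of joint safety_cap below 0.3 rad), for 0.2 s.
2. its safety cap is turned a good part of a quarter turn, the bottle still at the working place (horizontal distance between cap_centre and working_place below 0.015 m and value of joint safety_cap above 1.1 rad), for 0.2 s.
At the end, for the whole second after the job is handed in: The bottle stands upright on the deck (tilt below 0.1 rad, cap centre 104 to 114 mm above the deck), at rest, within 15 mm of the working place, its cap on it and turned at least 1.1 rad (63 degrees) anticlockwise from locked; the index lever is back at rest (below 0.06 rad) (all of step 2 and angle between wanted_bottle's own z axis and vertical below 0.1 rad and z of cap_centre in the frame of working_place between 0.104 and 0.114 m and value of joint index_lever below 0.06 rad and linear speed of wanted_bottle below 0.03 m/s); the robot touches nothing.
It fails at once if the index lever is forced against its stop (more than 60 N) (contact force between any of the fingers, the arm and index_lever above 60 N).
It fails at once if the robot touches the turntable or another bottle (more than 3 N) (contact force between any of the fingers, the arm and turntable above 3 N or contact force between any of the fingers, the arm and bottle_b above 3 N or contact force between any of the fingers, the arm and bottle_c above 3 N or contact force between any of the fingers, the arm and bottle_d above 3 N or contact force between any of the fingers, the arm and bottle_e above 3 N or contact force between any of the fingers, the arm and bottle_f above 3 N).
It fails at once if the wanted bottle is touched while it is not at the working place (more than 3 N) (contact force between any of the fingers, the arm and wanted_bottle above 3 N and horizontal distance between cap_centre and working_place above 0.025 m).
It fails at once if a bottle on the carousel is tipped over (angle between any of wanted_bottle, bottle_b, bottle_c, bottle_d, bottle_e, bottle_f's own z axis and vertical above 0.4 rad).
It fails at once if a tip box, the dishes or the timer is pushed away (more than 25 mm) (distance of any of tip_box_blue, tip_box_yellow, dish_stack, bench_timer from where it was at the start of the episode above 0.025 m).
It also fails if it takes over 72 s, if anything falls off the work surface, if the arm or the gripper's body presses on something with over 40 N, if the wrist force passes 120 N, or if a joint passes its speed limit or range.

ROBOT

A 6-joint arm with a two-finger parallel gripper is mounted at the origin on the work surface. World frame = base frame: x ahead of the robot, y to its left, z up, the work surface at z = 0. Lengths are in m, angles in rad, forces in N, time in s.
With the tool pointing down it reaches from about 0.375 to 0.925 m from the base axis. Payload 5.7 kg.
Tool frame: the origin (TCP) lies on the centre line of the jaws, within the pads' length; the fingertips stand 19 mm ahead of it and the grasp point (between the pads) is the TCP; y points along the fingers, x is the direction in which the jaws open and shut, and the axes are right-handed (so a half turn about y gives the same grasp; the last joint's range is limited). The gripper opens to 88 mm and grips with 3 to 60 N. Pads are 20 mm wide; open, the fingers measure 115 mm over their backs; the gripper's body (75 mm by 178 mm) begins 61 mm behind the grasp point.
Start: joints at [-1.272, 0.359, 1.51, -0, 1.272, -0.115], TCP at [0.241, -0.549, 0.242] pointing down, gripper open.
Joint ranges: [-2.97, 2.97], [-1.01, 2.36], [0.21, 2.38], [-0.96, 4.11], [0.2, 2.71], [-2.98, 2.98]. Speed limits (rad/s): [2.39, 2.39, 3.14, 3.14, 3.14, 3.14].

INTERFACE

Orientations are given as a unit quaternion [x, y, z, w].
In Python, from cell import state, cams, arm gives the robot as it stands. The module is installed in compiled form; this text tells all that it offers.
- The arm moves only by the tool play_rows, never from a script. Its argument "moves" is a list of rows, each a list of 4 numbers: the shift along the tool's x, y, z in cm, then the turn about the tool's y in rad. In form: [[dx, dy, dz, roll], ...]. A call has 1 to 10 rows; each row is the pose to reach, as a shift and turn from the pose commanded when the call began, along the tool's axes at that moment; what a row does not reach only later rows make up. A row lasts 1/8 s, in which the tool goes at most 62.5 mm and 10.7 degrees, less where a joint would pass 70% of its speed; a pose out of reach is approached as far as the arm can. A call with a gripper value outside its range is refused whole. "grip" is the opening, from -1 (shut) to 1 (fully open), so that 0 is half open, set as the call begins (left out, the last holds). The fingers move at their own pace and stop on an object; "squeeze" is the grip in N (left out, the last holds). Time passes only in rows, so rows that repeat a pose let the fingers close. It gives the time, the measured TCP pose, the force and the opening at its end, in the units of the state.
- state(): the state, without advancing time (a new reading comes with each control period).
- cams.get_image(name): name is "scene" or "top" or "wrist"; returns a dict with "frame" (480x640x3 uint8, red, green, blue), "vfov" (degrees; the focal length in pixels is half the picture's height over the tangent of half this angle, whatever the lens; pixels are square), "cx", "cy" (the principal point, pixels), "R" (3x3) and "t" (3): a world point X has camera coordinates R X + t; the wrist camera has in their place "T_tool_cam" (4x4, takes a point from camera to tool coordinates, whose origin is the TCP and whose axes are the tool frame's). Camera axes: x right, y down, z forward; pixel columns grow to the right and rows downward; lengths in m; the calibration is good to about 2 mm. A picture is of the moment at which its call begins: read the wrist's pose just before it. There is no depth.
- arm.sign_off(): hands the job in, once; it reports no verdict.
Trained networks look in the newest picture that a camera, given by its name, has taken for a name from the list of things; names that differ only in an ending like _2 or _b are one class to them, and where a whole thing is asked for, a point or a joint stands for the part that bears it (a point fixed in the world has none). Each returns a list of dicts, best first, with "confidence" (0 to 1); they miss things now and then, are a little off and sometimes report something else, mostly with a low value. They report only what shows in the picture. A call takes as long as a camera call. They do not tell look-alikes from the thing itself.
- cams.search_frame(query, camera): "at" ([x, y, z] in m, in the coordinates of the camera as it stood for that picture, good to about 4 mm: the middle of the surface that is visible of it).
- cams.masks_of(query, camera): "pixels" (480x640 bool, what is visible of it).
- cams.pinpoint(query, camera): "at" ([x, y, z] in m, in the coordinates of the camera as it stood for that picture, good to about 4 mm: a listed point, or the origin of a listed thing).
The state is a dict: "time_s": time; "q": joint angles; "joint_velocities": joint speeds; "tau": joint torques, N m; "tool_pos": TCP position; "eef_rot": TCP orientation; "force": force on the tool from outside, world axes, zero at the start; "wrist_torque": the same for the moment, N m; "opening": finger opening in m.
Only numpy, scipy, OpenCV 4.12 (cv2) and the standard library are available. Lean on these libraries where they do the work, as an engineer would, in place of code of your own. Each camera call takes 0.05 s, during which the arm holds its last target. There are 200 camera calls.

## Working session

There is one attempt and no reset: what is moved stays moved. The work goes in short steps, Python scripts to look and compute and a tool call to move; the robot and the scene stay as the last step left them, time stands still between calls to the robot, and variables do not carry over. Pictures are saved under pics/ and viewed, about 8 in all and at most 12, crops included, and the job is handed in when it is done.

Besides the shell and the picture viewer there is one more tool, called after "Request:" as a command line: name --pt "numbers of a row" for each row, then --argument value for the rest. play_rows: Moves the arm, as the interface text tells. Its arguments: {"type":"object","properties":{"moves":{"type":"array","items":{"type":"array","items":{"type":"number"}}},"grip":{"type":"number"},"squeeze":{"type":"number"}},"required":["moves"]}

```bash
mkdir -p pics
cat > h.py <<'E'
from cell import state, cams, arm
import numpy as np, cv2
from scipy.spatial.transform import Rotation as Ro
def img(n):
    s=state(); d=cams.get_image(n); d['s']=s; return d
def save(d,f,crop=None,scale=1):
    im=d['frame'][:,:,::-1]
    if crop: a,b,c,e=crop; im=im[b:e,a:c]
    cv2.imwrite('pics/'+f,cv2.resize(im,None,fx=scale,fy=scale))
def w(d,p):
    p=np.array(p)
    if 'R' in d and d['R'] is not None: return np.array(d['R']).T@(p-np.array(d['t']))
    T=np.array(d['T_tool_cam']); q=T[:3,:3]@p+T[:3,3]
    return Ro.from_quat(d['s']['eef_rot']).apply(q)+np.array(d['s']['tool_pos'])
def px(d,X):
    c=np.array(d['R'])@np.array(X)+np.array(d['t']); f=240/np.tan(np.radians(d['vfov'])/2)
    return np.array([d['cx'],d['cy']])+f*c[:2]/c[2]
E
python3 - <<'E'
from h import *
s=state();print(s)
for n in ['scene','top']:
    d=img(n);save(d,n+'1.png')
    for q in ['carousel','turntable','lever_grip','cap_centre','wanted_bottle']:
        print(n,q,[(np.round(w(d,r['at']),3),round(r['confidence'],2)) for r in cams.pinpoint(q,n)[:3]])
E
```

```text
{'time_s': 0.0, 'q': array([-1.27208868e+00,  3.59467814e-01,  1.51142533e+00,  4.41208715e-06,
        1.27250036e+00, -1.15101181e-01]), 'joint_velocities': array([-2.46633544e-04,  1.99421922e-04,  1.02706648e-03,  5.69350221e-04,
        5.39211698e-04,  3.00883150e-05]), 'tau': array([-6.88017772e-04, -5.15373516e+01, -2.70726353e+01,  6.74046669e-02,
        3.51934496e-02, -1.26735863e-04]), 'tool_pos': array([ 0.24105953, -0.54873042,  0.24083441]), 'eef_rot': array([-0.59164275,  0.38710897, -0.3861317 ,  0.59245913]), 'force': array([-0.47638388, -0.48679727, -0.09750728]), 'wrist_torque': array([-0.01918546,  0.04800127, -0.00302176]), 'opening': 0.08800713230808394}
scene carousel [(array([ 0.57 ,  0.038, -0.004]), 0.62), (array([0.331, 0.266, 0.001]), 0.35)]
scene turntable [(array([ 0.662, -0.023,  0.049]), 0.75), (array([ 0.566,  0.036, -0.001]), 0.72)]
scene lever_grip [(array([0.477, 0.223, 0.123]), 0.53)]
scene cap_centre [(array([ 0.664, -0.025,  0.159]), 0.9), (array([ 0.663, -0.223,  0.105]), 0.57)]
scene wanted_bottle [(array([ 0.663, -0.225,  0.001]), 0.71), (array([ 0.663, -0.024,  0.049]), 0.64)]
top carousel [(array([ 0.564,  0.041, -0.002]), 0.85), (array([0.568, 0.155, 0.049]), 0.26), (array([0.471, 0.217, 0.123]), 0.25)]
top turntable [(array([ 0.568,  0.042, -0.004]), 0.96), (array([ 0.468, -0.013,  0.045]), 0.44)]
top lever_grip [(array([0.473, 0.218, 0.124]), 0.87)]
top cap_centre [(array([ 0.664, -0.223,  0.11 ]), 0.75), (array([ 0.666, -0.026,  0.157]), 0.58)]
top wanted_bottle [(array([ 0.667, -0.225, -0.004]), 0.85), (array([ 0.567,  0.043, -0.001]), 0.66), (array([ 0.562, -0.076,  0.047]), 0.64)]
```

View pics/scene1.png

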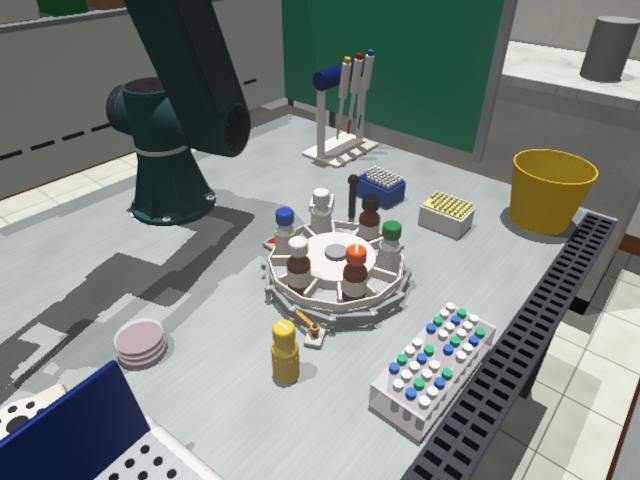

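View pics/top1.png

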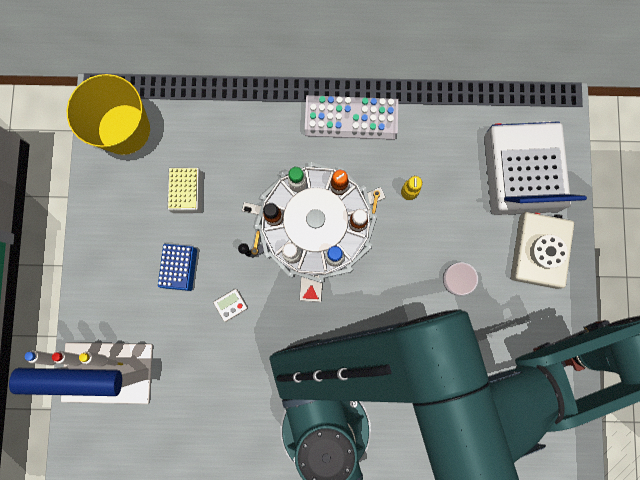

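Wanted: the orange cap on the carousel, scene (356,255) / top (340,180). The look-alike is the yellow bottle on the table, scene (285,350) / top (413,187), with a pinpoint at (0.664,-0.224), so I leave that alone. Next I'll check a close crop and fit the carousel.

Run:
```python
from h import *
R=Ro.from_quat(state()['eef_rot']).as_matrix();print(np.round(R,3))
C={}
for n in ['scene','top']:
    d=img(n)
    if n=='top': save(d,'crop1.png',(220,150,440,310),3)
    for q in ['bottle_b','lever_grip','cap_centre','turntable','bench_timer','dish_stack','tip_box_blue']:
        P=[np.append(w(d,r['at']),r['confidence']) for r in cams.pinpoint(q,n)]
        print(n,q,[list(np.round(p,3)) for p in P])
```

```text
[[ 0.402 -0.     0.916]
 [-0.916  0.     0.402]
 [-0.    -1.     0.   ]]
scene bottle_b [[np.float64(0.472), np.float64(0.099), np.float64(0.045), np.float64(0.86)], [np.float64(0.464), np.float64(-0.012), np.float64(0.05), np.float64(0.81)], [np.float64(0.669), np.float64(0.093), np.float64(0.047), np.float64(0.76)], [np.float64(0.571), np.float64(0.153), np.float64(0.046), np.float64(0.75)], [np.float64(0.562), np.float64(-0.077), np.float64(0.051), np.float64(0.69)]]
scene lever_grip [[np.float64(0.561), np.float64(-0.079), np.float64(0.048), np.float64(0.61)], [np.float64(0.475), np.float64(0.222), np.float64(0.124), np.float64(0.58)]]
scene cap_centre [[np.float64(0.663), np.float64(-0.221), np.float64(0.104), np.float64(0.84)], [np.float64(0.568), np.float64(0.037), np.float64(-0.002), np.float64(0.43)]]
scene turntable [[np.float64(0.569), np.float64(0.035), np.float64(-0.003), np.float64(0.62)]]
scene bench_timer [[np.float64(0.335), np.float64(0.27), np.float64(0.001), np.float64(0.67)]]
scene dish_stack [[np.float64(0.415), np.float64(-0.364), np.float64(-0.001), np.float64
[... 670 characters left out ...]
 [[np.float64(0.471), np.float64(0.216), np.float64(0.127), np.float64(0.84)]]
top cap_centre [[np.float64(0.662), np.float64(-0.223), np.float64(0.11), np.float64(0.67)], [np.float64(0.662), np.float64(-0.029), np.float64(0.156), np.float64(0.48)]]
top turntable [[np.float64(0.568), np.float64(0.046), np.float64(-0.003), np.float64(0.62)], [np.float64(0.652), np.float64(0.41), np.float64(-0.001), np.float64(0.6)]]
top bench_timer [[np.float64(0.332), np.float64(0.271), np.float64(0.001), np.float64(0.84)]]
top dish_stack [[np.float64(0.415), np.float64(-0.359), np.float64(-0.0), np.float64(0.61)]]
top tip_box_blue [[np.float64(0.428), np.float64(0.419), np.float64(0.002), np.float64(0.93)]]
```

View pics/crop1.png

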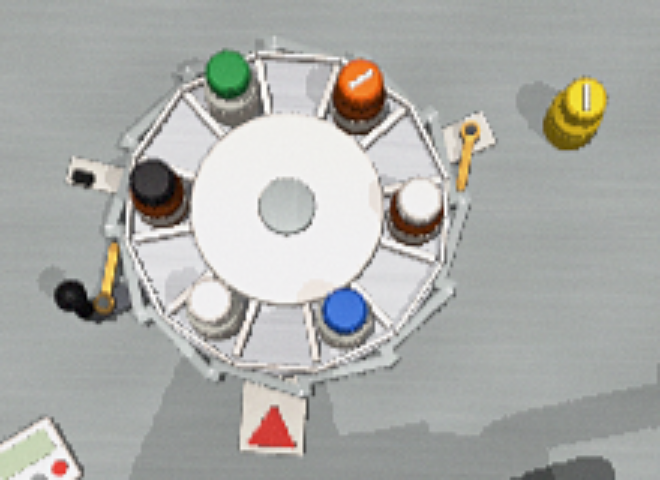

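Request:
play_rows --pt "-32 0 31.4 -0.7" --pt "-32 0 31.4 -0.7" --pt "-32 0 31.4 -0.7" --pt "-32 0 31.4 -0.7" --pt "-32 0 31.4 -0.7" --pt "-32 0 31.4 -0.7" --pt "-32 0 31.4 -0.7" --pt "-61.1 0 52 -1.358" --pt "-61.1 0 52 -1.358" --pt "-61.1 0 52 -1.358" --grip 0

```text
time_s: 2.65
tool_pos: [0.4351, 0.0453, 0.2421]
eef_rot: [0.706, 0.04, -0.039, -0.706]
force: [0.5, -1.3, -0.2]
opening: 0.044
```

```bash
cat >> h.py <<'E'
def go(p,yaw=None):
    s=state(); R=Ro.from_quat(s['eef_rot']).as_matrix()
    y0=np.degrees(np.arctan2(R[1,0],R[0,0])); d=R.T@(np.array(p)-s['tool_pos'])*100
    return np.round(d,2), round(y0,1), None if yaw is None else round(-np.radians(yaw-y0),3)
E
python3 - <<'E'
from h import *
print(go((.472,.221,.242),11.5))
d=img('wrist'); print(np.round(d['T_tool_cam'],3)); save(d,'w1.png')
for q in ['lever_grip','turntable']: print([(np.round(w(d,r['at']),3),r['confidence']) for r in cams.pinpoint(q,'wrist')])
E
```

```text
(array([5.620e+00, 1.000e-02, 1.705e+01]), np.float64(6.4), np.float64(-0.089))
[[ 1.     0.     0.     0.   ]
 [-0.    -0.277  0.961 -0.143]
 [ 0.    -0.961 -0.277  0.076]
 [ 0.     0.     0.     1.   ]]
[]
[(array([0.565, 0.04 , 0.   ]), 0.84)]
```

Request:
play_rows --pt "5.6 0 17 -0.089" --pt "5.6 0 17 -0.089" --pt "5.6 0 17 -0.089" --pt "5.6 0 17 -0.089"

```text
time_s: 3.3
tool_pos: [0.4738, 0.2196, 0.2417]
eef_rot: [-0.704, -0.069, 0.069, 0.704]
force: [-0.1, -0.3, -1.1]
opening: 0.0441
```

Run:
```python
from h import *
print(go((.472,.221,.242),11.5))
d=img('wrist'); save(d,'w2.png')
for q in ['lever_grip','turntable']: print([(np.round(w(d,r['at']),3),r['confidence']) for r in cams.pinpoint(q,'wrist')])
```

```text
(array([-0.15, -0.03,  0.17]), np.float64(11.2), np.float64(-0.005))
[(array([0.473, 0.22 , 0.125]), 0.66)]
[(array([0.566, 0.039, 0.001]), 0.83), (array([0.331, 0.267, 0.002]), 0.43)]
```

View pics/w2.png

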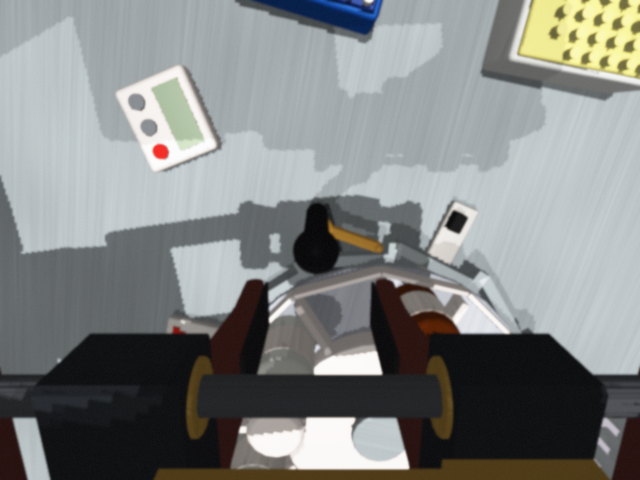

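Request:
play_rows --pt "-0.1 5 0.1 0" --pt "-0.1 9 0.1 0" --pt "-0.1 11.2 0.1 0" --pt "-0.1 11.2 0.1 0"

```text
time_s: 3.95
tool_pos: [0.4699, 0.2165, 0.1284]
eef_rot: [0.704, 0.066, -0.069, -0.703]
force: [0.2, 0.0, 0.4]
opening: 0.0442
```

Request:
play_rows --pt "1.2 0 0.3 0" --pt "2.4 0 0.65 0" --pt "3.6 0 0.9 0" --pt "4.8 0 1.0 0" --pt "6 0 1.1 0" --pt "7.2 0 1.1 0" --pt "8.4 0 1.1 0" --pt "9.6 0 0.95 0" --pt "10.8 0 0.75 0" --pt "11.8 0 0.5 0"

```text
time_s: 5.2
tool_pos: [0.5838, 0.248, 0.13]
eef_rot: [-0.703, -0.066, 0.07, 0.705]
force: [-9.1, 4.3, 0.2]
opening: 0.0437
```

Run:
```python
from h import *
s=state();print(s['tool_pos'],s['force'],go((.472,.221,.13)))
d=img('top'); save(d,'t2.png',(220,150,440,310),3)
print(state()['tool_pos'],state()['force'])
for q in ['lever_grip']: print([(np.round(w(d,r['at']),3),r['confidence']) for r in cams.pinpoint(q,'top')])
```

```text
[0.58377188 0.24799374 0.13002614] [-9.1223065   4.30801969  0.18712038] (array([-11.49,   0.06,  -0.49]), np.float64(11.1), None)
[0.58584479 0.24771902 0.13019727] [-3.4342866   3.18592738 -1.97352229]
[(array([ 0.622, -0.067,  0.155]), 0.67)]
```

View pics/t2.png

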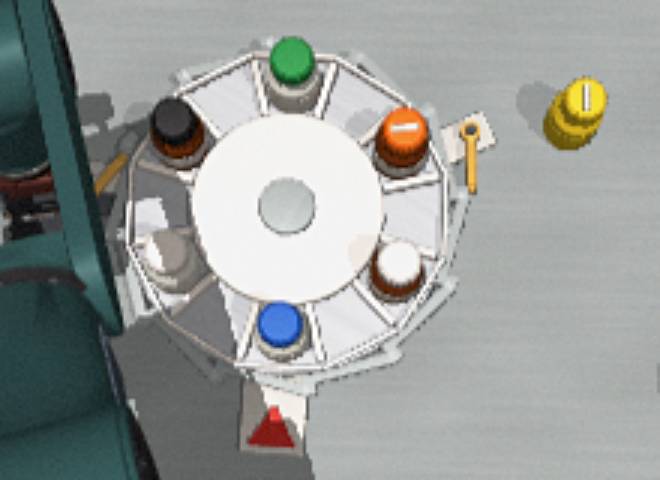

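Request:
play_rows --pt "0.3 0 -0.05 0" --pt "0.6 0 -0.1 0" --pt "0.6 0 -0.1 0"

```text
time_s: 5.68
tool_pos: [0.5908, 0.2475, 0.1302]
eef_rot: [-0.703, -0.067, 0.07, 0.704]
force: [-7.5, 1.6, -0.1]
opening: 0.0437
```

Request:
play_rows --pt "0.3 0 -0.1 0" --pt "0.4 0 -0.1 0" --pt "0.4 0 -0.1 0"

```text
time_s: 6.05
tool_pos: [0.5939, 0.2474, 0.1301]
eef_rot: [-0.703, -0.067, 0.07, 0.704]
force: [-9.7, 2.6, 0.4]
opening: 0.0437
```

Request:
play_rows --pt "0.3 0 -0.05 0" --pt "0.3 0 -0.05 0" --pt "0.3 0 -0.05 0"

```text
time_s: 6.42
tool_pos: [0.5944, 0.2474, 0.1299]
eef_rot: [-0.703, -0.065, 0.072, 0.704]
force: [-15.9, 3.1, 4.6]
opening: 0.0441
```

Request:
play_rows --pt "-1.4 0 0.3 0" --pt "-2.8 0 0.55 0" --pt "-4.2 0 0.7 0" --pt "-5.6 0 0.8 0" --pt "-7 0 0.85 0" --pt "-8.4 0 0.8 0" --pt "-9.8 0 0.7 0" --pt "-11.2 0 0.4 0" --pt "-12.4 0 0.1 0" --pt "-13.1 0 0 0"

```text
time_s: 7.68
tool_pos: [0.4709, 0.2215, 0.1299]
eef_rot: [-0.704, -0.069, 0.068, 0.704]
force: [0.0, -0.1, -0.2]
opening: 0.0441
```

Run:
```python
from h import *
d=img('wrist'); s=state();print(s['tool_pos'],s['force'],go((.472,.221,.13)))
print([(np.round(w(d,r['at']),3),r['confidence']) for r in cams.pinpoint('lever_grip','wrist')])
t=img('top');print([(np.round(w(t,r['at']),3),r['confidence']) for r in cams.pinpoint('cap_centre','top')])
m=cv2.inRange(cv2.cvtColor(t['frame'],cv2.COLOR_RGB2HSV),(5,200,150),(14,255,255)); ys,xs=np.nonzero(m[150:310,220:400]); print(xs.mean()+220,ys.mean()+150,len(xs))
save(d,'w3.png')
```

```text
[0.47008291 0.22126944 0.12985783] [ 0.40382886 -0.28064207  0.2244785 ] (array([ 0.18, -0.01, -0.06]), np.float64(11.1), None)
[(array([0.477, 0.22 , 0.125]), 0.86)]
[(array([ 0.618, -0.07 ,  0.158]), 0.6), (array([ 0.661, -0.221,  0.11 ]), 0.6), (array([0.474, 0.217, 0.125]), 0.44)]
355.6296296296296 194.8425925925926 108
```

View pics/w3.png

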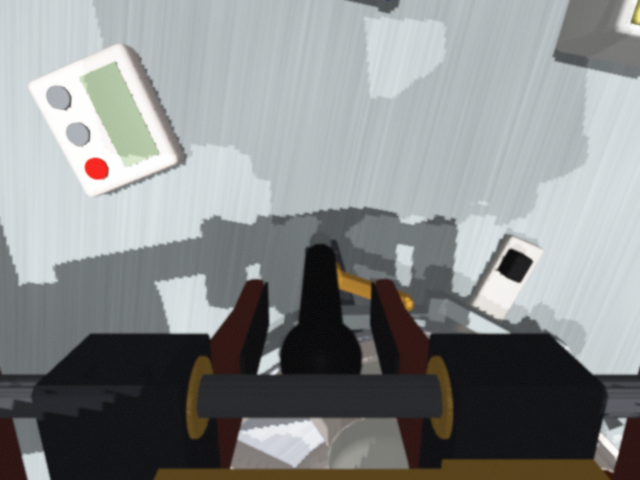

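Request:
play_rows --pt "1.4 0 0.3 0" --pt "2.8 0 0.65 0" --pt "4.2 0 0.9 0" --pt "5.6 0 1.05 0" --pt "7 0 1.1 0" --pt "8.4 0 1.05 0" --pt "9.8 0 0.9 0" --pt "11.1 0 0.65 0" --pt "12.2 0 0.4 0" --pt "12.7 0 0.3 0"

```text
time_s: 9.12
tool_pos: [0.5932, 0.2501, 0.1284]
eef_rot: [-0.703, -0.066, 0.071, 0.704]
force: [-7.9, 3.9, 1.2]
opening: 0.0443
```

Request:
play_rows --pt "0.4 0 -0.05 0" --pt "0.4 0 -0.05 0" --pt "0.4 0 -0.05 0"

```text
time_s: 9.5
tool_pos: [0.5938, 0.2501, 0.1281]
eef_rot: [-0.703, -0.064, 0.073, 0.704]
force: [-14.9, 2.3, 5.7]
opening: 0.0442
```

Request:
play_rows --pt "-1.4 0 0.3 0" --pt "-2.8 0 0.55 0" --pt "-4.2 0 0.7 0" --pt "-5.6 0 0.8 0" --pt "-7 0 0.85 0" --pt "-8.4 0 0.8 0" --pt "-9.8 0 0.7 0" --pt "-11.2 0 0.4 0" --pt "-12.4 0 0.1 0" --pt "-13.1 0 0 0"

```text
time_s: 10.75
tool_pos: [0.4704, 0.2239, 0.13]
eef_rot: [-0.704, -0.069, 0.068, 0.704]
force: [-0.5, -0.2, 0.2]
opening: 0.044
```

```bash
cat > chk.py <<'E'
from h import *
s=state();print(s['time_s'],s['tool_pos'],s['force'])
d=img('wrist')
print([(np.round(w(d,r['at']),3),r['confidence']) for r in cams.pinpoint('lever_grip','wrist')])
for n in ['top','scene']:
    t=img(n)
    for r in cams.pinpoint('cap_centre',n):
        p=w(t,r['at']); v=p[:2]-[.567,.039]; print(n,np.round(p,3),np.hypot(*v).round(3),np.degrees(np.arctan2(v[1],v[0])).round(1),r['confidence'])
E
python3 chk.py
```

```text
10.75 [0.47040472 0.22391184 0.12998159] [-0.50621501 -0.18120937  0.21766463]
[(array([0.473, 0.219, 0.125]), 0.95)]
top [ 0.662 -0.222  0.107] 0.278 -69.9 0.64
top [ 0.656 -0.027  0.039] 0.111 -36.5 0.48
top [ 0.558 -0.078  0.159] 0.117 -94.3 0.46
scene [ 0.659 -0.221  0.106] 0.276 -70.5 0.9
scene [ 0.561 -0.08   0.16 ] 0.119 -93.1 0.6
```

Request:
play_rows --pt "1.4 0 0.2 0" --pt "2.8 0 0.5 0" --pt "4.2 0 0.7 0" --pt "5.6 0 0.8 0" --pt "7 0 0.85 0" --pt "8.4 0 0.8 0" --pt "9.8 0 0.6 0" --pt "11.1 0 0.35 0" --pt "12.2 0 0.1 0" --pt "12.7 0 0 0"

```text
time_s: 12.3
tool_pos: [0.593, 0.2494, 0.1282]
eef_rot: [-0.703, -0.066, 0.071, 0.704]
force: [-8.0, 2.7, 0.9]
opening: 0.0439
```

Request:
play_rows --pt "0.4 0 -0.05 0" --pt "0.4 0 -0.05 0" --pt "0.4 0 -0.05 0"

```text
time_s: 12.68
tool_pos: [0.5939, 0.2495, 0.128]
eef_rot: [-0.703, -0.064, 0.073, 0.704]
force: [-14.6, 3.3, 4.2]
opening: 0.0443
```

Request:
play_rows --pt "-1.4 0 0.3 0" --pt "-2.8 0 0.55 0" --pt "-4.2 0 0.7 0" --pt "-5.6 0 0.8 0" --pt "-7 0 0.85 0" --pt "-8.4 0 0.8 0" --pt "-9.8 0 0.65 0" --pt "-11.2 0 0.3 0" --pt "-12.4 0 0 0" --pt "-13.1 0 -0.15 0"

```text
time_s: 13.92
tool_pos: [0.4708, 0.2219, 0.1299]
eef_rot: [-0.704, -0.069, 0.068, 0.704]
force: [0.5, 0.5, 0.1]
opening: 0.0441
```

```bash
python3 chk.py
```

```text
13.925 [0.47077686 0.22190035 0.12994344] [0.51237259 0.54665093 0.06236666]
[(array([0.474, 0.222, 0.123]), 0.62)]
top [ 0.503 -0.058  0.158] 0.117 -123.4 0.75
top [ 0.664 -0.223  0.111] 0.279 -69.7 0.57
scene [ 0.504 -0.054  0.158] 0.112 -124.2 0.68
scene [ 0.663 -0.224  0.105] 0.28 -69.8 0.63
```

Request:
play_rows --pt "1.4 0 0.25 0" --pt "2.8 0 0.55 0" --pt "4.2 0 0.75 0" --pt "5.6 0 0.85 0" --pt "7 0 0.9 0" --pt "8.4 0 0.85 0" --pt "9.8 0 0.65 0" --pt "11.1 0 0.4 0" --pt "12.2 0 0.15 0" --pt "12.7 0 0.05 0"

```text
time_s: 15.48
tool_pos: [0.5932, 0.248, 0.1282]
eef_rot: [-0.703, -0.066, 0.071, 0.704]
force: [-8.2, 3.1, 0.1]
opening: 0.0443
```

Request:
play_rows --pt "0.4 0 -0.05 0" --pt "0.4 0 -0.05 0" --pt "0.4 0 -0.05 0"

```text
time_s: 15.85
tool_pos: [0.5942, 0.248, 0.1279]
eef_rot: [-0.703, -0.064, 0.073, 0.704]
force: [-14.3, 3.7, 4.6]
opening: 0.044
```

Request:
play_rows --pt "-1.4 0 0.3 0" --pt "-2.8 0 0.55 0" --pt "-4.2 0 0.7 0" --pt "-5.6 0 0.8 0" --pt "-7 0 0.85 0" --pt "-8.4 0 0.8 0" --pt "-9.8 0 0.65 0" --pt "-11.2 0 0.35 0" --pt "-12.4 0 0.1 0" --pt "-13.1 0 0 0"

```text
time_s: 17.1
tool_pos: [0.4708, 0.222, 0.1299]
eef_rot: [-0.704, -0.069, 0.068, 0.704]
force: [-0.4, 0.4, 0.2]
opening: 0.0442
```

```bash
python3 chk.py
```

```text
17.1 [0.4707775  0.22196484 0.12994323] [-0.35112216  0.37112469  0.16863207]
[(array([0.473, 0.22 , 0.125]), 0.57)]
top [ 0.462 -0.012  0.155] 0.117 -154.2 0.69
top [0.471 0.219 0.127] 0.204 118.2 0.56
top [ 0.66  -0.223  0.112] 0.278 -70.4 0.46
top [ 0.567  0.044 -0.004] 0.005 86.9 0.18
scene [ 0.662 -0.222  0.104] 0.278 -69.9 0.79
scene [ 0.467 -0.015  0.156] 0.113 -151.8 0.62
```

Fifth stroke, then lift off the lever.

Request:
play_rows --pt "1.4 0 0.25 0" --pt "2.8 0 0.55 0" --pt "4.2 0 0.75 0" --pt "5.6 0 0.85 0" --pt "7 0 0.9 0" --pt "8.4 0 0.85 0" --pt "9.8 0 0.65 0" --pt "11.1 0 0.4 0" --pt "12.2 0 0.15 0" --pt "12.7 0 0.05 0"

```text
time_s: 18.65
tool_pos: [0.5933, 0.248, 0.1282]
eef_rot: [-0.703, -0.066, 0.071, 0.704]
force: [-7.5, 3.4, 0.9]
opening: 0.0442
```

Request:
play_rows --pt "0.4 0 -0.05 0" --pt "0.4 0 -0.05 0" --pt "0.4 0 -0.05 0"

```text
time_s: 19.02
tool_pos: [0.5942, 0.248, 0.128]
eef_rot: [-0.703, -0.064, 0.073, 0.704]
force: [-12.8, 2.4, 4.0]
opening: 0.0442
```

Request:
play_rows --pt "-1.4 0 0.3 0" --pt "-2.8 0 0.55 0" --pt "-4.2 0 0.7 0" --pt "-5.6 0 0.8 0" --pt "-7 0 0.85 0" --pt "-8.4 0 0.8 0" --pt "-9.8 0 0.65 0" --pt "-11.2 0 0.35 0" --pt "-12.4 0 0.1 0" --pt "-13.1 0 0 0"

```text
time_s: 20.27
tool_pos: [0.4707, 0.222, 0.1299]
eef_rot: [-0.704, -0.069, 0.068, 0.704]
force: [0.3, -0.8, 0.2]
opening: 0.0434
```

Request:
play_rows --pt "0.2 0 0 0" --pt "0.2 0 0 0" --pt "0.2 -5 0 0" --pt "0.2 -11 0 0" --pt "0.2 -11.5 0 0" --pt "0.2 -11.5 0 0"

```text
time_s: 21.02
tool_pos: [0.4732, 0.2225, 0.2447]
eef_rot: [-0.704, -0.069, 0.068, 0.704]
force: [-0.5, -1.0, -0.7]
opening: 0.0436
```

```bash
python3 chk.py
python3 - <<'E'
from h import *
print(state()['q'])
d=img('top'); save(d,'t5.png',(220,150,440,310),3)
E
```

```text
21.025 [0.47315201 0.22251522 0.24474881] [-0.47762833 -0.98750992 -0.7305002 ]
[(array([0.472, 0.22 , 0.125]), 0.96)]
top [ 0.663 -0.226  0.11 ] 0.282 -70.0 0.76
top [0.45  0.043 0.159] 0.117 177.9 0.73
scene [ 0.663 -0.222  0.107] 0.278 -69.8 0.8
scene [0.454 0.045 0.161] 0.113 177.0 0.52
[3.07248976e-01 2.46030647e-01 1.67326833e+00 1.48212750e-04
 1.22496174e+00 1.12764589e-01]
```

View pics/t5.png

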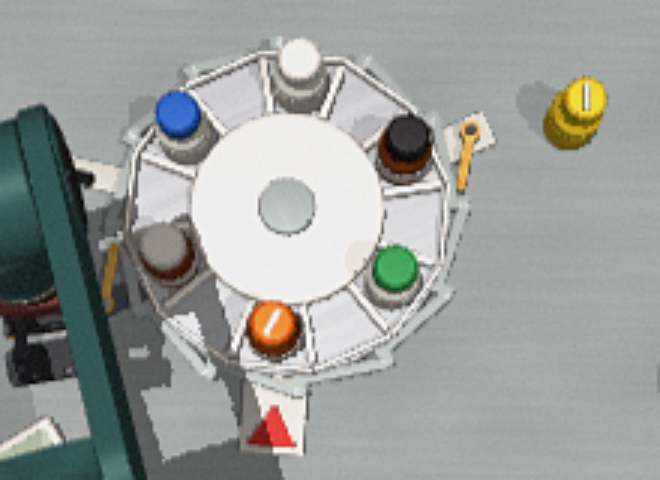

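Request:
play_rows --pt "-5.5 0 -17.1 0" --pt "-5.5 0 -17.1 0" --pt "-5.5 0 -17.1 0" --pt "-5.5 0 -17.1 0" --pt "-5.5 0 -17.1 0" --grip 0.35

```text
time_s: 22.0
tool_pos: [0.4519, 0.0442, 0.2445]
eef_rot: [-0.704, -0.068, 0.068, 0.704]
force: [0.4, 1.4, -0.3]
opening: 0.0595
```

Run:
```python
from h import *
P=[]
for i in range(2):
    d=img('wrist')
    for r in cams.pinpoint('cap_centre','wrist'): print(np.round(w(d,r['at']),4),r['confidence'])
save(d,'w4.png')
print(state()['tool_pos'],go((.452,.0445,.16)))
```

```text
[0.4505 0.0511 0.1593] 0.73
[0.45194118 0.0451834  0.24455457] (array([-0.01,  8.46, -0.07]), np.float64(11.3), None)
```

View pics/w4.png

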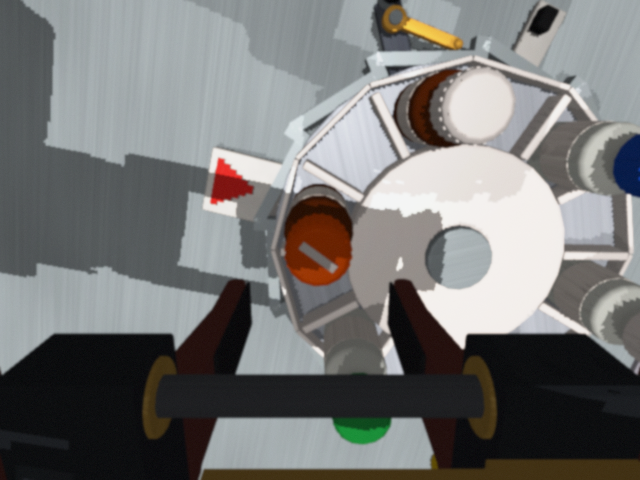

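Run:
```python
from h import *
d=img('wrist'); f=240/np.tan(np.radians(d['vfov'])/2)
T=np.array(d['T_tool_cam']);R=Ro.from_quat(d['s']['eef_rot'])
o=R.apply(T[:3,3])+d['s']['tool_pos']
for u,v in [(319,253),(319,286),(286,253),(351,253)]:
    r=R.apply(T[:3,:3]@[(u-d['cx'])/f,(v-d['cy'])/f,1]); k=(.171-o[2])/r[2]; print(u,v,np.round(o+k*r,4))
```

```text
319 253 [0.4511 0.0498 0.171 ]
319 286 [0.455  0.0304 0.171 ]
286 253 [0.4331 0.0462 0.171 ]
351 253 [0.4686 0.0533 0.171 ]
```

Request:
play_rows --pt "0 3 0.25 0" --pt "0 6 0.25 0" --pt "0 8 0.25 0" --pt "0 8.5 0.25 0" --pt "0 8.5 0.25 0"

```text
time_s: 22.88
tool_pos: [0.4515, 0.0468, 0.1598]
eef_rot: [-0.704, -0.069, 0.069, 0.704]
force: [0.3, -0.2, 0.3]
opening: 0.059
```

Request:
play_rows --pt "0 0 0 0" --pt "0 0 0 0" --pt "0 0 0 0" --pt "0 0 0 0" --grip -0.3 --squeeze 15

```text
time_s: 23.38
tool_pos: [0.4516, 0.0464, 0.1602]
eef_rot: [0.704, 0.069, -0.068, -0.704]
force: [-1.4, 0.0, 5.0]
opening: 0.0377
```

Request:
play_rows --pt "0 0.1 0 0" --pt "0 0.3 0 0" --pt "0 0.5 0 0" --pt "0 0.5 0 0" --squeeze 35

```text
time_s: 23.88
tool_pos: [0.4517, 0.0463, 0.1557]
eef_rot: [0.704, 0.069, -0.068, -0.704]
force: [-3.8, 0.6, 13.4]
opening: 0.0374
```

Request:
play_rows --pt "0 0.15 0 0" --pt "0 0.25 0 0" --pt "0 0.25 0 0"

```text
time_s: 24.25
tool_pos: [0.4521, 0.0463, 0.1548]
eef_rot: [0.704, 0.069, -0.068, -0.704]
force: [-7.2, 0.5, 31.3]
opening: 0.0372
```

Request:
play_rows --pt "0 -0.05 0 -0.1" --pt "0 -0.05 0 -0.25" --pt "0 -0.05 0 -0.4" --pt "0 -0.05 0 -0.55" --pt "0 -0.05 0 -0.7" --pt "0 -0.05 0 -0.85" --pt "0 -0.05 0 -1.0"

```text
time_s: 25.12
tool_pos: [0.4525, 0.0468, 0.1549]
eef_rot: [0.584, 0.4, -0.398, -0.584]
force: [-6.2, 2.2, 23.9]
opening: 0.0376
```

Run:
```python
from h import *
s=state();print(s['tool_pos'],s['force'],s['wrist_torque'],go((0,0,0))[1],s['q'])
```

```text
[0.45248164 0.04683839 0.15490504] [-6.24030193  2.22740235 23.92026824] [ 0.64170663  0.77767404 -0.00637762] 68.7 [-4.97971845e-02  2.59606297e-01  1.91952750e+00  1.35917218e-03
  9.59614581e-01 -1.24949228e+00]
```

Request:
play_rows --pt "0 0 0 -0.12" --pt "0 0 0 -0.25" --pt "0 0 0 -0.38" --pt "0 0 0 -0.46" --pt "0 0 0 -0.46"

```text
time_s: 25.75
tool_pos: [0.4524, 0.0473, 0.1549]
eef_rot: [0.479, 0.522, -0.519, -0.478]
force: [-5.0, 3.5, 24.4]
opening: 0.0374
```

Run:
```python
from h import *
s=state();print(s['tool_pos'],s['force'],s['wrist_torque'],go((0,0,0))[1])
```

```text
[0.45240987 0.04730026 0.15488247] [-5.03371791  3.532694   24.41895468] [0.89861556 0.82538286 0.05313202] 94.8
```

Request:
play_rows --pt "0 -0.3 0 0" --pt "0 -0.65 0 0" --pt "0 -0.65 0 0"

```text
time_s: 26.12
tool_pos: [0.4523, 0.0464, 0.1599]
eef_rot: [0.479, 0.521, -0.52, -0.478]
force: [-0.0, -0.5, 5.2]
opening: 0.0371
```

Request:
play_rows --pt "0 0 0 0" --pt "0 0 0 0" --pt "0 0 0 0" --pt "0 -4 0 0" --pt "0 -8.5 0 0" --pt "0 -8.5 -5 0" --pt "0 -8.5 -11 0" --pt "0 -8.5 -16 0" --pt "0 -8.5 -16 0" --pt "0 -8.5 -16 0" --grip 0.35

```text
time_s: 27.38
tool_pos: [0.6096, 0.0597, 0.2433]
eef_rot: [-0.478, -0.52, 0.521, 0.479]
force: [-0.6, -0.4, 0.2]
opening: 0.0597
```

```bash
python3 chk.py
python3 - <<'E'
from h import *
d=img('top'); a=d['frame'][150:310,220:440]; e=img('wrist')['frame'];s=img('scene')['frame'][170:310,230:430]
c=np.hstack([cv2.resize(a,(400,300)),cv2.resize(s,(400,300),interpolation=2)])
cv2.imwrite('pics/fin.png',np.vstack([c,cv2.resize(e[:,:],(400,300)) if 0 else np.hstack([cv2.resize(e,(400,300)),np.zeros((300,400,3),np.uint8)])])[:,:,::-1])
E
```

```text
27.375 [0.60955541 0.05974339 0.24328419] [-0.64972357 -0.39108322  0.19504247]
[(array([0.473, 0.223, 0.124]), 0.61)]
top [ 0.664 -0.222  0.112] 0.279 -69.6 0.44
scene [ 0.663 -0.224  0.106] 0.28 -69.9 0.94
scene [0.453 0.046 0.157] 0.114 176.3 0.58
```

View pics/fin.png

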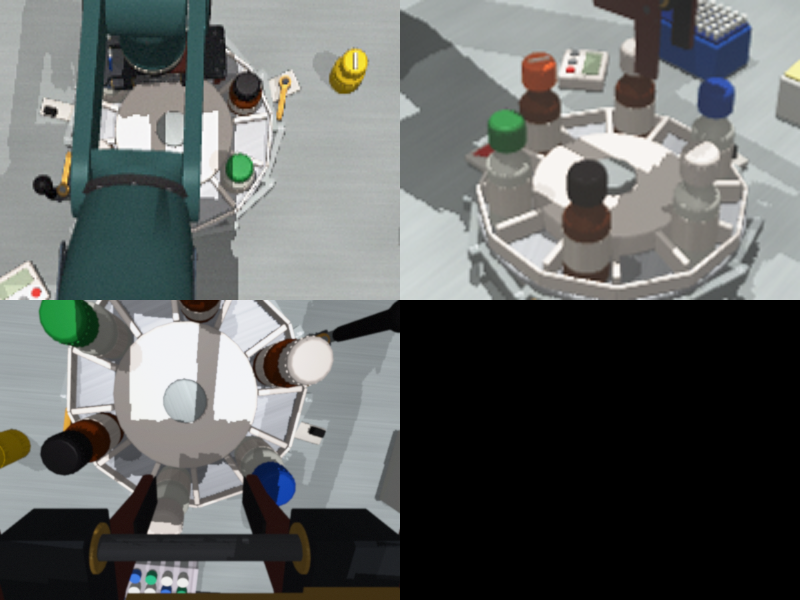

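Request:
play_rows --pt "-30 0 0 0" --pt "-30 0 0 0" --pt "-30 0 0 0" --pt "-30 0 0 0" --pt "-30 0 0 0" --pt "-30 0 0 0" --pt "-30 0 0 0"

```text
time_s: 28.7
tool_pos: [0.6355, -0.2386, 0.2439]
eef_rot: [0.478, 0.521, -0.52, -0.479]
force: [0.2, 0.8, 0.2]
opening: 0.0596
```

```bash
python3 chk.py
python3 - <<'E'
from h import *
d=img('top'); a=d['frame'][235:285,285:335]; b=cv2.imread('pics/t5.png')[255:405,195:345][:,:,::-1]
s=img('scene'); u,v=px(s,(.452,.046,.12)).astype(int)
f=lambda i:cv2.resize(i,(390,300),interpolation=2)
o=np.vstack([np.hstack([f(b),f(a)]),np.hstack([f(s['frame'][v-30:v+30,u-39:u+39]),f(d['frame'][150:310,220:440])])])
cv2.imwrite('pics/fin2.png',o[:,:,::-1])
E
```

```text
28.7 [ 0.63552139 -0.23859602  0.24390477] [0.18189362 0.77662198 0.1990906 ]
[]
top [0.453 0.045 0.159] 0.114 177.2 0.49
scene [ 0.659 -0.225  0.108] 0.279 -70.7 0.58
```

View pics/fin2.png

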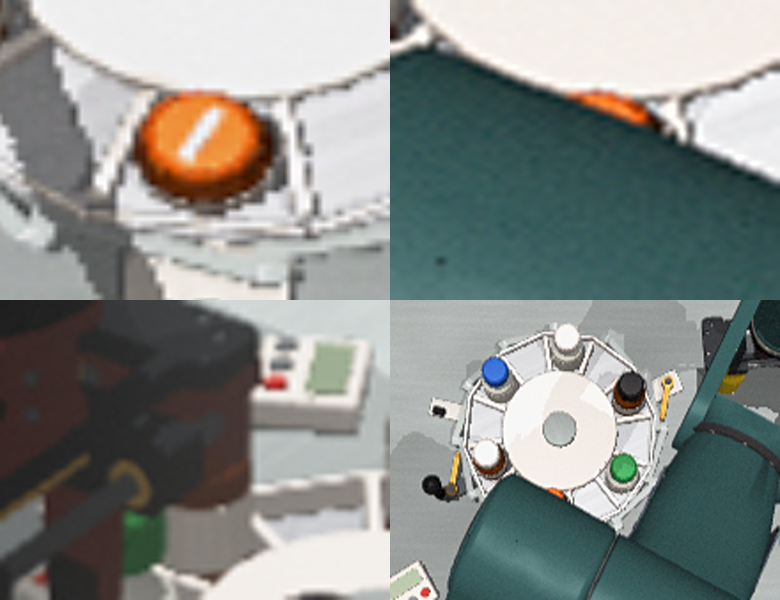

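Request:
play_rows --pt "-24 0 22 0" --pt "-24 0 22 0" --pt "-24 0 22 0" --pt "-24 0 22 0" --pt "-24 0 22 0" --pt "-24 0 22 0" --pt "-24 0 22 0"

```text
time_s: 29.98
tool_pos: [0.4365, -0.4969, 0.2441]
eef_rot: [0.479, 0.52, -0.52, -0.479]
force: [0.5, -0.4, 0.4]
opening: 0.0594
```

```bash
python3 chk.py
python3 - <<'E'
from h import *
d=img('top'); a=d['frame'][235:285,285:335]; b=cv2.imread('pics/t5.png')[255:405,195:345][:,:,::-1]
s=img('scene'); u,v=px(s,(.452,.046,.12)).astype(int)
f=lambda i:cv2.resize(i,(390,300),interpolation=2)
o=np.vstack([np.hstack([f(b),f(a)]),np.hstack([f(s['frame'][v-30:v+30,u-39:u+39]),f(d['frame'][150:310,220:440])])])
cv2.imwrite('pics/fin3.png',o[:,:,::-1])
E
```

```text
29.975 [ 0.43650208 -0.49685909  0.24406899] [ 0.46847175 -0.42172606  0.41394017]
[]
top [0.453 0.047 0.157] 0.114 176.2 0.56
top [ 0.661 -0.224  0.109] 0.28 -70.3 0.45
scene [ 0.663 -0.223  0.105] 0.279 -69.9 0.86
scene [0.457 0.044 0.157] 0.11 177.3 0.49
scene [ 0.433  0.414 -0.002] 0.398 109.7 0.49
```

View pics/fin3.png

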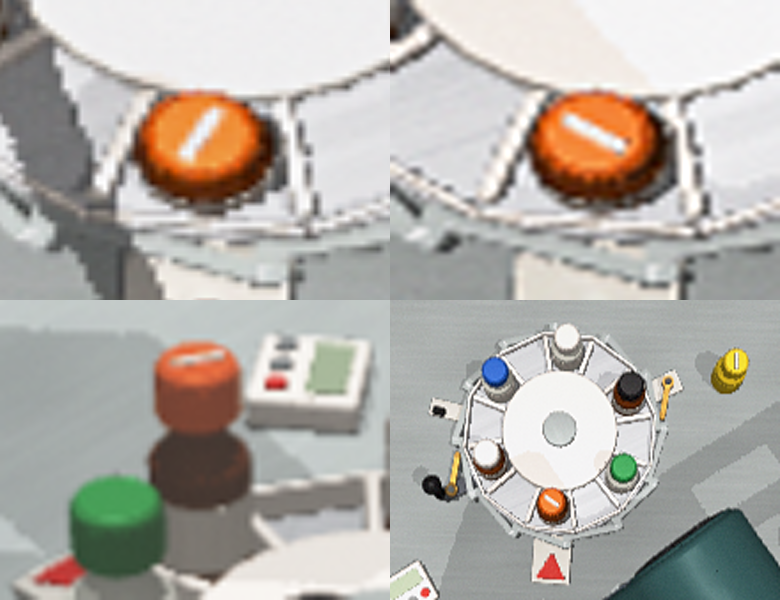

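The mark on the cap has turned about 90° anticlockwise: crop (203,135) before, (597,133) after, going from "/" to "\". The bottle stands at the arrow and the lever is at rest. To rule out the whole bottle having spun, I'll press again and turn a little past the cap's stop. If the cap really is open, the torque should now be clearly higher.

Run:
```python
from h import *
print(go((.4525,.0465,.244)))
```

```text
(array([ 5.391e+01,  3.000e-02, -6.110e+00]), np.float64(94.9), None)
```

Request:
play_rows --pt "53.9 0 -6.1 0" --pt "53.9 0 -6.1 0" --pt "53.9 0 -6.1 0" --pt "53.9 0 -6.1 0" --pt "53.9 0 -6.1 0" --pt "53.9 0 -6.1 0" --pt "53.9 0 -6.1 0" --pt "53.9 0 -6.1 0" --pt "53.9 0 -6.1 0" --pt "53.9 0 -6.1 0"

```text
time_s: 31.62
tool_pos: [0.4521, 0.0483, 0.2444]
eef_rot: [0.477, 0.522, -0.521, -0.477]
force: [-0.7, -0.2, -0.4]
opening: 0.0594
```

Run:
```python
from h import *
print(state()['tool_pos'],go((.4525,.0465,.16)))
```

```text
[0.45212754 0.04828033 0.24441132] (array([-0.19,  8.44, -0.02]), np.float64(95.1), None)
```

Request:
play_rows --pt "-0.15 3 0 0" --pt "-0.15 6 0 0" --pt "-0.15 8 0 0" --pt "-0.15 8.4 0 0" --pt "-0.15 8.4 0 0"

```text
time_s: 32.25
tool_pos: [0.4529, 0.0434, 0.1605]
eef_rot: [0.479, 0.52, -0.52, -0.479]
force: [-0.2, 0.2, 0.6]
opening: 0.0586
```

Request:
play_rows --pt "0 0 0 0" --pt "0 0 0 0" --pt "0 0 0 0" --pt "0 0 0 0" --pt "0 0.2 0 0" --pt "0 0.4 0 0" --pt "0 0.6 0 0" --pt "0 0.6 0 0" --grip -0.3 --squeeze 30

```text
time_s: 33.25
tool_pos: [0.4534, 0.0448, 0.1554]
eef_rot: [0.479, 0.521, -0.519, -0.479]
force: [-2.0, 4.7, 14.5]
opening: 0.0373
```

Request:
play_rows --pt "0 0.15 0 0" --pt "0 0.15 0 -0.1" --pt "0 0.15 0 -0.2" --pt "0 0.15 0 -0.3"

```text
time_s: 33.75
tool_pos: [0.4538, 0.0446, 0.1548]
eef_rot: [0.395, 0.588, -0.586, -0.394]
force: [-5.1, 3.6, 22.7]
opening: 0.0377
```

Run:
```python
from h import *
s=state();print(s['tool_pos'],s['force'],s['wrist_torque'],go((0,0,0))[1])
```

```text
[0.45380483 0.04457804 0.15479287] [-5.13942614  3.59529708 22.67331958] [ 0.56487286  0.67386    -0.24373708] 112.1
```

The torque is now -0.24 Nm, against about 0 during the first turn. The cap is at its stop, so it did unlock. I'll release and withdraw.

Request:
play_rows --pt "0 -0.3 0 -0.3" --pt "0 -0.7 0 -0.3" --pt "0 -0.7 0 -0.3"

```text
time_s: 34.12
tool_pos: [0.4526, 0.0444, 0.16]
eef_rot: [0.304, 0.639, -0.638, -0.304]
force: [-0.6, 2.6, 5.9]
opening: 0.0373
```

Request:
play_rows --pt "0 0 0 0" --pt "0 0 0 0" --pt "0 0 0 0" --pt "0 -4 0 0" --pt "0 -8.5 0 0" --pt "-8 -8.5 0 0" --pt "-16 -8.5 0 0" --pt "-24 -8.5 0 0" --pt "-32 -8.5 0 0" --pt "-40 -8.5 0 0" --grip 0.35

```text
time_s: 35.38
tool_pos: [0.6509, -0.2001, 0.2442]
eef_rot: [0.304, 0.639, -0.639, -0.304]
force: [1.3, -0.0, 0.1]
opening: 0.0591
```

Request:
play_rows --pt "-25 0 12 0" --pt "-25 0 12 0" --pt "-25 0 12 0" --pt "-25 0 12 0" --pt "-25 0 12 0"

```text
time_s: 36.0
tool_pos: [0.7142, -0.472, 0.2429]
eef_rot: [-0.304, -0.638, 0.638, 0.305]
force: [0.7, 0.3, 0.0]
opening: 0.0592
```

```bash
python3 chk.py
python3 - <<'E'
from h import *
d=img('top');print([(np.round(w(d,r['at']),3),r['confidence']) for r in cams.pinpoint('lever_grip','top')])
s=img('scene'); u,v=px(s,(.452,.046,.12)).astype(int)
f=lambda i:cv2.resize(i,(390,300),interpolation=2)
cv2.imwrite('pics/fin4.png',np.hstack([f(s['frame'][v-45:v+45,u-58:u+58]),f(d['frame'][150:310,220:440])])[:,:,::-1])
E
```

```text
36.0 [ 0.7141898  -0.47196146  0.2428577 ] [0.65326743 0.32844188 0.01387046]
[]
top [ 0.664 -0.222  0.11 ] 0.279 -69.7 0.75
top [0.453 0.043 0.158] 0.114 178.0 0.73
top [0.651 0.407 0.   ] 0.378 77.1 0.42
scene [ 0.662 -0.224  0.107] 0.28 -70.1 0.69
scene [0.456 0.041 0.158] 0.111 178.8 0.57
scene [0.631 0.132 0.047] 0.112 55.4 0.42
[(array([0.471, 0.219, 0.127]), 0.53)]
```

View pics/fin4.png

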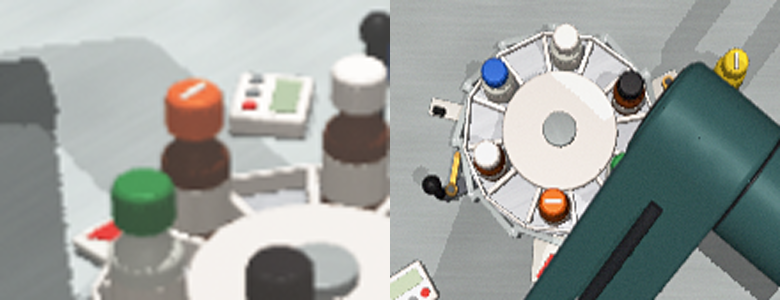

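The bottle is upright at the arrow with its cap on, the lever is at rest, and the arm is clear of everything. Handing in.

```bash
python3 -c "
from cell import arm; print(arm.sign_off())"
```

```text
the job is handed in; nothing more can be done
None
```

The orange-capped bottle now stands at the red arrow with its safety cap unlocked, and I've handed the job in at about 36 s. Sign-off gave no verdict.

- **Strokes:** I made five full lever strokes. At the stop, the forces I read after each stroke were about 13–17 N, and the lever sprang back every time. The cap moved about 30° per stroke.
- **Cap:** I pressed it with about 24–31 N and turned it anticlockwise about 1.46 rad. Its mark turned about 90° in the top view.
- **Unlock check:** I gripped the cap again, pressed and turned a further 0.3 rad. The torque rose to 0.24 Nm, from near zero during the first turn, so the cap is against its stop and not just spinning with the bottle.
- **Final state:** The bottle stands upright and the lever is at its rest position. Nothing touches the robot. Both cameras put the cap at its normal height (z ≈ 0.158 m).
- **Cap position estimates:** The cameras disagree by a few mm on its sideways position (y = 0.041 to 0.043 m), which I take as network error. I did not measure the distance to the working place directly.
- **Not re-measured:** I did not check the tip boxes, timer or dishes again at the end. I saw no sign of contact with them or with the other bottles.

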